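# Clamp a model block with the ball knob

## Robot

A 7-joint arm with a two-finger parallel gripper is mounted at the origin on the work surface. World frame = base frame: x ahead of the robot, y to its left, z up, the work surface at z = 0. Lengths are in m, angles in rad, forces in N, time in s.
With the tool pointing down it reaches from about 0.425 to 0.925 m from the base axis. Payload 6.8 kg.
Tool frame: the origin (TCP) lies midway between the tips of the shut fingers; the grasp point (between the pads) lies bot.grip_point_offset behind it (bot.grip_point_offset is the distance from the TCP to the grasp point, in m); z points along the fingers, y is the line along which they close (so a half turn about z gives the same grasp; the last joint's range is limited). The gripper opens to 85 mm and grips with 20 to 120 N. Pads are 22 mm wide; open, the fingers measure 114 mm over their backs; the gripper's body (76 mm by 85 mm) begins 54 mm behind the grasp point. The pads swing forward as they close: fully open they stand 13 mm farther back than shut.
Start: joints at [1.068, 0.477, 0.022, 1.555, -0.011, 1.109, -0.083], TCP at [0.26, -0.623, 0.231] pointing down, gripper open.
Joint ranges: [-2.96, 2.96], [-0.34, 2.1], [-1.41, 1.46], [0.24, 2.44], [-1.37, 4.51], [0.17, 1.92], [-2.96, 2.96]. Speed limits (rad/s): [2.39, 2.39, 3.14, 3.14, 3.14, 3.14, 3.14].

## Interface

Orientations are given as a unit quaternion [w, x, y, z].
In Python, from station import get_obs, cams, job, bot gives the robot as it stands.
- The arm moves only by the tool arm_command, never from a script. Its argument "rows" is a list that holds one entry, the list of rows, each a list of 5 numbers: the finger opening in mm, from 0 to 85.4, then the shift along the world's x, y, z in units of 60 mm (1.0 is 60 mm), then the turn about the world's z in units of 0.08 rad (1.0 is 0.08 rad). In form: [[[grip, x, y, z, turn], ...]]. A call has exactly 10 rows; each row shifts and turns the commanded pose from where the row before left it; what a row does not reach is not made up. A row lasts 1/8 s, in which the tool goes at most 62.5 mm and 10.7 degrees, less where a joint would pass 70% of its speed; a pose out of reach is approached as far as the arm can. A call with a number of a shift or a turn outside -1 to 1 is refused whole. A call with a gripper value outside its range is refused whole. The fingers move at their own pace and stop on an object; "newtons" is the grip in N (left out, the last holds). Time passes only in rows, so rows that do not move let the fingers close, or fill a call up. It gives the time, the measured TCP pose, the force, the opening and the grip force at its end, in the units of the state.
- get_obs(): the state, without advancing time (a new reading comes with each control period).
- cams.read_camera(name): name is "scene" or "top" or "wrist"; returns the picture (480x640x3 uint8, red, green, blue); there is no depth.
- cams.camera_params(name): a dict with "K" (3x3 intrinsics, pixels), "extrinsics" (4x4, takes a point from camera to world coordinates). Camera axes: x right, y down, z forward; pixel columns grow to the right and rows downward; lengths in m; the calibration is good to about 2 mm. A picture is of the moment at which its call begins: read the wrist's pose just before it. camera_params takes no time and is no camera call; for the wrist camera it gives the pose at the moment of the call.
- job.hand_in(): hands the job in; it is judged then, once.
The state is a dict: "t": time; "q": joint angles; "joint_vel": joint speeds; "joint_torque": joint torques, N m; "eef_pos": TCP position; "tool_rot": TCP orientation; "contact_force": force on the tool from outside, world axes, zero at the start; "torque": the same for the moment, N m; "gripper_width": opening from 0.0 (shut) to 1.0 (fully open); "grasp_force": force on a finger pad.
Only numpy, scipy, OpenCV 4.12 (cv2) and the standard library are available. Lean on these libraries where they do the work, as an engineer would, in place of code of your own. Each camera call takes 0.05 s, during which the arm holds its last target. There are 200 camera calls.

## Task

Set the salmon ribbed block flat on the board of the clamping jig, square and centred between the dark wooden fence and the black spring pad, and let go of it. Then turn the red ball knob clockwise (seen from above) until the pad holds the block against the fence with about 13 N, the yellow spring squeezed about half way, and never so hard that the spring comes near to fully squeezed, which would crush the block. Leave everything else on the bench where it is.

Things in the scene. Friction and masses are not known exactly. Their poses are not given: they have to be found in the camera images.
- block: The workpiece: salmon-pink block, 56 mm along its x, 70 mm along its y, 40 mm high, about 0.12 kg; grooves on its top run along its y. Origin at the centre of its underside. Pick it across the 56 mm. It lies on the bench at the robot's right, in one of two places; the white block lies in the other.
- jig: Clamping jig fixed on the bench: pale wooden board 160 mm (x) by 320 mm (y), 18 mm thick; its z is up. Origin at the underside, on the centre line, 10 mm from mid-length. In line along its y: fence at -y, space for the block, pad, aluminium carriage (top 53 mm over the bench) and blue gearbox (64 by 60 mm, top 60 mm over the bench, centre at y = 0.115 m) with the ball knob on top.
- fence_mid (a point): Point of the jig on the board's top (18 mm over the bench), at jig y = -0.100 m: the middle of the range in which the fence can be set. The fence is a dark wood bar across the board, 120 mm long, 30 mm high, fixed for this job; its face toward the pad lies within 7 mm of this point either way along the jig's y, different each time and not measured.
- pad_face (a point): Centre of the pressing face (36 wide, 30 mm high, looks to jig -y) of the black pad on the yellow spring, 39 mm over the bench; axes parallel to the jig's. At the start it is 84 to 103 mm from the fence. Clockwise turning drives it toward the fence, 12 mm per rad; it pushes the loose block along until the fence stops it, then the spring gives, 1.5 N per mm, solid at 17 mm.
- pad: The same pad, 8 mm thick: origin 4 mm behind the pressing face (jig +y) and 20 mm below its centre. The block belongs in front of it with its x along the jig's x (either way round, grooves along the jig's y), within 12 mm of the jig's centre line, its underside on the board, 18 mm over the bench.
- knob_ball (a point): Centre of the polished red ball knob, 54 mm in diameter, on an upright 16 mm stem, 95 mm over the bench; turns about the vertical. Slips (friction about 0.45) unless gripped at centre height with 25 to 40 N. Clockwise from above tightens: 0.28 N m of friction either way, and 0.012 per N on the block against tightening. Up to 3.7 rad to turn, so regrip; it stays where it is left..
- spare: Bystander: white block, 60 by 84 by 34 mm, origin at the centre of its underside.
- glue: Bystander: white glue bottle with blue cap, 38 mm diameter, 130 mm high.
- can: Bystander: white and blue spray can, 64 mm diameter, 190 mm high.
- sander: Bystander: cork sanding block with yellow sole, 100 by 60 by 32 mm.
- disc: Bystander: salmon disc, 90 mm diameter, 20 mm thick.
- bracket: Bystander: wooden bracket, foot 100 by 60 mm, upright to 100 mm.
- driver: Bystander: screwdriver with orange handle, 200 mm long, lying on the bench.
Not all that is in view belongs to the job. Leave any blue look-alike of the block alone.

How it is judged:
On the way, in this order (a step that is already met when the one before it is completed fails the run):
1. the block lies flat on the jig's board between fence and pad, square and centred, let go (x of block in the frame of jig between -0.012 and 0.012 m and y of block in the frame of pad below -0.034 m and y of block in the frame of jig above -0.085 m and z of block in the frame of jig between 0.015 and 0.0215 m and angle between block's own z axis and vertical below 0.06 rad and angle between the x axis of block and the x axis of jig, either way round below 0.15 rad and contact force between the fingers and block below 0.1 N), for 0.2 s.
2. the pad presses the block against the fence with 8 N or more (x of block in the frame of jig between -0.012 and 0.012 m and y of block in the frame of pad below -0.034 m and y of block in the frame of jig above -0.085 m and z of block in the frame of jig between 0.015 and 0.0215 m and angle between block's own z axis and vertical below 0.06 rad and contact force between pad and block above 8 N), for 0.2 s.
At the end, for the whole second after the job is handed in: The block lies flat on the jig's board (underside within 3.5 mm of it), within 12 mm of the jig's centre line and square to it within 0.1 rad, between fence and pad, at rest, the pad pressing it with 8 to 18 N (spring squeezed about 5.5 to 12 mm of 17), and the robot clear (all of step 2 and angle between the x axis of block and the x axis of jig, either way round below 0.1 rad and contact force between pad and block below 18 N and linear speed of block below 0.01 m/s); the robot touches nothing.
It fails at once if the pad presses the block with more than 24 N (crushed) (contact force between pad and block above 24 N).
It fails at once if one of the seven bystanders is moved by more than 30 mm (distance of any of spare, glue, can, sander, disc, bracket, driver from where it was at the start of the episode above 0.03 m).
It also fails if it takes over 67 s, if anything falls off the work surface, if the arm or the gripper's body presses on something with over 40 N, if the wrist force passes 120 N, or if a joint passes its speed limit or range.

## Working session

There is one attempt and no reset: what is moved stays moved. The work goes in short steps, Python scripts to look and compute and a tool call to move; the robot and the scene stay as the last step left them, time stands still between calls to the robot, and variables do not carry over. Pictures are saved under pics/ and viewed, at most 10 in all, crops included, and the job is handed in when it is done.

Besides the shell and the picture viewer there is one more tool, called after ">>>" as name(argument=value, ...), one argument or row to a line, values as JSON. arm_command: Moves the arm, as the interface text tells. Its arguments: {"type":"object","properties":{"rows":{"type":"array"},"newtons":{"type":"number"}},"required":["rows"]}

```bash
ls; mkdir -p pics; python3 - <<'E'
from station import get_obs,cams,job,bot
import cv2
print(bot.grip_point_offset); o=get_obs(); print(o)
for n in ("scene","top"):
    im=cams.read_camera(n); cv2.imwrite(f"pics/{n}0.png",im[...,::-1]); p=cams.camera_params(n); print(n,p)
E
```

```text
pics
0.0187
{'t': 0.0, 'q': array([ 1.06792276,  0.47780748,  0.0223568 ,  1.55648973, -0.01154034,
        1.10933625, -0.08311178]), 'joint_vel': array([ 0.00077103,  0.00222728, -0.00034935,  0.00103107,  0.00065686,
        0.00209484, -0.001092  ]), 'joint_torque': array([-6.05722598e-04, -5.96462131e+01,  1.60788640e+00, -2.81199753e+01,
        1.25403993e-02,  9.31255810e-03, -3.09694235e-05]), 'eef_pos': array([ 0.25934806, -0.62250997,  0.23030496]), 'tool_rot': array([-9.24845764e-04,  9.80584275e-01,  1.96095804e-01, -2.43723020e-04]), 'contact_force': array([ 0.1671674 , -0.73319103, -0.26162747]), 'torque': array([ 0.00619728,  0.01949669, -0.08080339]), 'grasp_force': 0.0, 'gripper_width': 0.9959469118572124}
scene {'K': array([[445.9817075 ,   0.        , 319.46824326],
       [  0.        , 445.9817075 , 234.81533647],
       [  0.        ,   0.        ,   1.        ]]), 'extrinsics': array([[ 0.32343225,  0.51204624, -0.79573879,  1.44426496],
       [ 0.94618573, -0.16510506,  0.27833952, -0.29485412],
       [ 0.0111422 , -0.84294066, -0.53789115,  0.65147759],
       [ 0.        ,  0.        ,  0.        ,  1.        ]])}
top {'K': array([[491.94225846,   0.        , 324.23369989],
       [  0.        , 491.94225846, 236.86568668],
       [  0.        ,   0.        ,   1.        ]]), 'extrinsics': array([[ 1.29862568e-03, -9.95252595e-01,  9.73169344e-02,
         4.48477555e-01],
       [-9.99831471e-01,  4.89862439e-04,  1.83518284e-02,
        -2.74601976e-02],
       [-1.83123768e-02, -9.73243658e-02, -9.95084230e-01,
         1.42105119e+00],
       [ 0.00000000e+00,  0.00000000e+00,  0.00000000e+00,
         1.00000000e+00]])}
```

View pics/scene0.png

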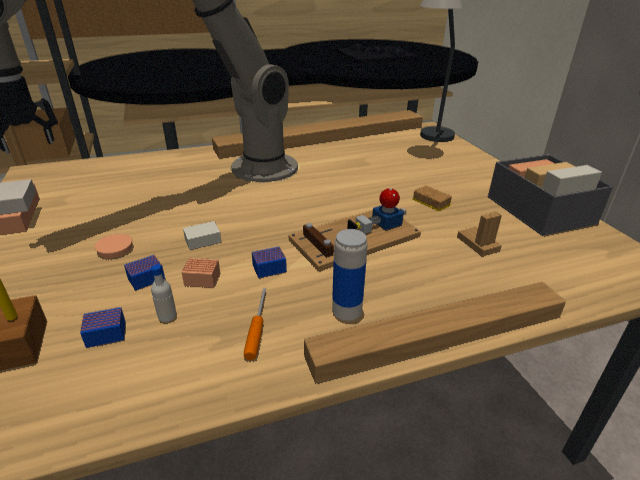

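View pics/top0.png

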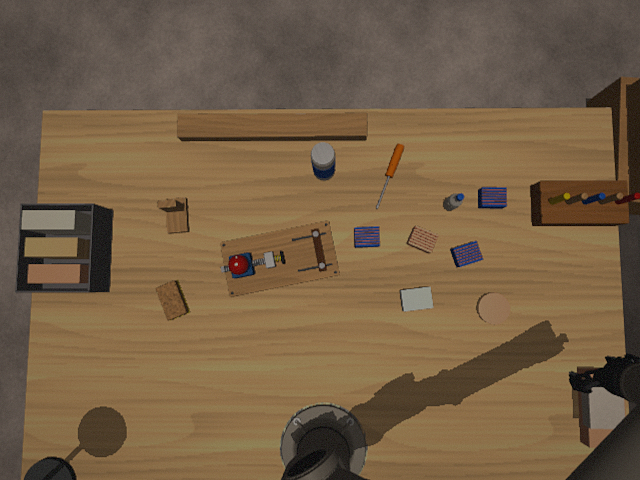

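The top view shows the block at about (423,239), the jig's board centred near (280,258), the fence at (319,250), the knob at (239,264) and the pad near (283,257). Next I measure these coarsely.

```bash
cat > h.py <<'E'
import numpy as np,cv2
from station import get_obs,cams,job,bot
def ray(P,uv,z):
    "pixels (n,2) to points on the plane at height z"
    uv=np.atleast_2d(uv).astype(float); d=np.c_[uv,np.ones(len(uv))]@np.linalg.inv(P["K"]).T@P["extrinsics"][:3,:3].T
    c=P["extrinsics"][:3,3]; return c+d*((z-c[2])/d[:,2])[:,None]
def mask(im,lo,hi): return cv2.inRange(cv2.cvtColor(im,cv2.COLOR_RGB2HSV),lo,hi)
def proj(P,X):
    E=np.linalg.inv(P["extrinsics"]); x=(E[:3,:3]@np.atleast_2d(X).T+E[:3,3:])
    x=P["K"]@x; return (x[:2]/x[2]).T
def blobs(m,amin=30):
    cs,_=cv2.findContours(m,cv2.RETR_EXTERNAL,cv2.CHAIN_APPROX_NONE); return sorted([c for c in cs if cv2.contourArea(c)>amin],key=cv2.contourArea)[::-1]
def rect(P,c,z):
    p=ray(P,c[:,0],z)[:,:2]; r=cv2.minAreaRect((p*1000).astype(np.float32)); return r
def pose():
    o=get_obs(); w,x,y,z=o["tool_rot"]
    yax=np.array([2*(x*y-w*z),1-2*(x*x+z*z)]); return o["eef_pos"],np.arctan2(yax[1],yax[0]),o
E
python3 - <<'E'
from h import *
P=cams.camera_params("top"); im=cv2.imread("pics/top0.png")[...,::-1].copy()
hsv=cv2.cvtColor(im,cv2.COLOR_RGB2HSV)
for n,u,v in (("block",423,239),("block",418,236),("red",239,264),("board",260,280),("bench",350,290),("white",415,299)): print(n,hsv[v,u],im[v,u])
sal=np.zeros((480,640),np.uint8); sal[215:262,400:445]=255
m=mask(im,(0,60,100),(12,255,255))&sal
for c in blobs(m,20): print("block",rect(P,c,.04))
m=mask(im,(0,180,80),(8,255,255))
for c in blobs(m): 
    (u,v),r=cv2.minEnclosingCircle(c); print("red",u,v,r,ray(P,(u,v),.095))
m=mask(im,(100,120,40),(130,255,255))
for c in blobs(m): print("blue",c[:,0].mean(0),rect(P,c,.06))
b=np.array([[220,243],[330,222],[339,275],[231,297]]); print(ray(P,b,.018))
print("fence",ray(P,[[315,229],[324,272]],.048))
s=cv2.resize(im[215:305,205:345],None,fx=4,fy=4,interpolation=cv2.INTER_CUBIC)
t=cv2.resize(im[205:295,395:450],None,fx=4,fy=4,interpolation=cv2.INTER_CUBIC)
cv2.imwrite("pics/crop.png",np.hstack([s,t])[...,::-1])
E
```

```text
block [ 14 116 143] [143 108  78]
block [ 15 102 148] [148 119  89]
red [  1 222 125] [125  18  16]
board [ 15 134 118] [118  87  56]
bench [ 17 130 149] [149 115  73]
white [ 36  17 149] [147 149 139]
red 237.06716918945312 264.41046142578125 9.07655143737793 [[0.50347315 0.23253801 0.095     ]]
blue [322.67241379 170.89655172] ((768.636474609375, 3.2343368530273438), (60.37214279174805, 36.15260314941406), 87.035888671875)
blue [244.6627907  267.23255814] ((502.69866943359375, 229.01693725585938), (61.14680480957031, 57.4555549621582), 11.215792655944824)
blue [593.52941176 198.49019608] ((687.5213623046875, -749.2009887695312), (17.427791595458984, 64.42123413085938), 19.95254898071289)
[[ 0.56812695  0.29799578  0.018     ]
 [ 0.62861279 -0.018104    0.018     ]
 [ 0.47673787 -0.04371405  0.018     ]
 [ 0.41410081  0.26321571  0.018     ]]
fence [[ 0.60498144  0.02384439  0.048     ]
 [ 0.48442778 -0.00161437  0.048     ]]
```

View pics/crop.png

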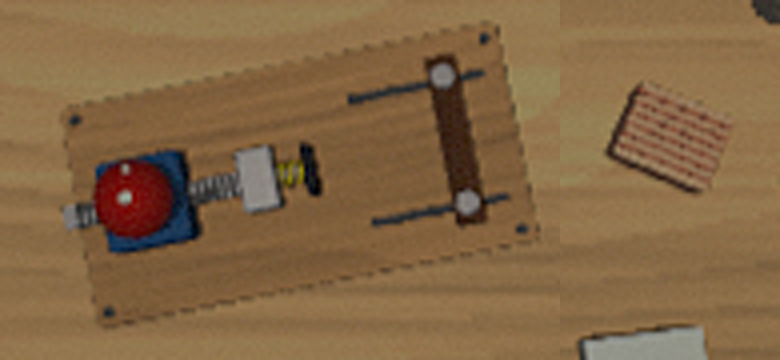

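The crop shows the block's grooves running along its long side, angled about 23° from the world y axis. The jig's y axis points about 101° from world x. The block is near (0.577, -0.282), so I move over it for a closer look with the wrist camera.

>>> arm_command(
  rows=[
    [[85,0.56,0.6,0,1],[85,0.56,0.6,0,1],[85,0.56,0.6,0,1],[85,0.56,0.6,0,1],[85,0.56,0.6,0,1],[85,0.56,0.6,0,1],[85,0.56,0.6,0,1],[85,0.56,0.6,0,1],[85,0.56,0.6,0,1],[85,0.26,0.28,0,1]],
  ],
  newtons=30,
)

```text
t: 1.35
eef_pos: [0.5794, -0.2789, 0.2309]
tool_rot: [-0.001, 0.825, 0.566, 0.0]
contact_force: [-0.4, 0.2, -0.8]
gripper_width: 0.993
grasp_force: 0.0
```

```bash
python3 - <<'E'
from h import *
p,a,o=pose(); P=cams.camera_params("wrist"); im=cams.read_camera("wrist"); cv2.imwrite("pics/w1.png",im[...,::-1])
print(p,np.degrees(a),o["q"],P); print(proj(P,[.577,-.282,.04]))
E
```

```text
[ 0.57940633 -0.27887014  0.2309303 ] -21.120033655441578 [ 0.55623935  0.4414911  -0.27834545  1.6209236   0.13056009  1.09800673
 -0.12497664] {'K': array([[341.26983286,   0.        , 320.47541616],
       [  0.        , 341.26983286, 239.38868953],
       [  0.        ,   0.        ,   1.        ]]), 'extrinsics': array([[ 9.32205718e-01, -3.49269923e-01, -9.48842479e-02,
         6.03171414e-01],
       [-3.61928535e-01, -8.99950902e-01, -2.43096913e-01,
        -2.16682335e-01],
       [-4.84724309e-04,  2.60957649e-01, -9.65350128e-01,
         3.72962396e-01],
       [ 0.00000000e+00,  0.00000000e+00,  0.00000000e+00,
         1.00000000e+00]])}
[[319.8773982  220.34042268]]
```

View pics/w1.png

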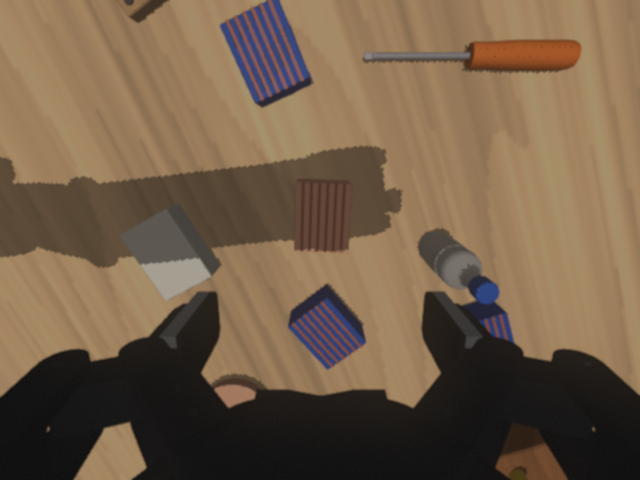

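The wrist view shows the block in shadow at (295–351, 180–250), almost square to the gripper, with the blue look-alike below it at (327,327).

```bash
python3 - <<'E'
from h import *
p,a,o=pose(); P=cams.camera_params("wrist"); im=cv2.imread("pics/w1.png")[...,::-1].copy()
m=mask(im,(0,70,30),(9,255,255)); r=np.zeros_like(m); r[165:265,280:365]=255
m=cv2.morphologyEx(m&r,cv2.MORPH_CLOSE,np.ones((7,7)))
for c in blobs(m,300): print(cv2.boundingRect(c),rect(P,c,.04))
E
```

```text
(296, 182, 53, 70) ((582.17578125, -277.47265625), (69.10253143310547, 51.695716857910156), 66.0126953125)
```

>>> arm_command(
  rows=[
    [[85,0.04,0.03,-0.3,-0.63],[85,0,0,-0.6,0],[85,0,0,-0.7,0],[85,0,0,-0.7,0],[85,0,0,-0.6,0],[85,0,0,-0.4,0],[85,0,0,-0.3,0],[85,0,0,-0.13,0],[85,0,0,0,0],[50,0,0,0,0]],
  ],
  newtons=30,
)

```text
t: 2.65
eef_pos: [0.5807, -0.2809, 0.0085]
tool_rot: [0.001, 0.841, 0.541, 0.0]
contact_force: [0.7, -0.0, -0.2]
gripper_width: 0.81
grasp_force: 0.0
```

>>> arm_command(
  rows=[
    [[40,0,0,0,0],[40,0,0,0,0],[40,0,0,0,0],[40,0,0,0,0],[40,0,0,0,0],[40,0,0,0.3,0],[40,0,0,0.5,0],[40,0,0,0.5,0],[40,0,0,0.5,0],[40,0,0,0.2,0]],
  ],
  newtons=30,
)

```text
t: 3.9
eef_pos: [0.581, -0.2808, 0.1302]
tool_rot: [0.001, 0.841, 0.541, 0.001]
contact_force: [0.2, -0.5, -1.3]
gripper_width: 0.651
grasp_force: 32.1
```

```bash
python3 - <<'E'
from h import *
p,a,o=pose();print(p,np.degrees(a),o["gripper_width"]*85.4,o["grasp_force"],o["q"],o["contact_force"])
E
```

```text
[ 0.58100032 -0.28083634  0.13021561] -24.435244194801005 55.629909013768774 32.143986225128174 [ 0.5377079   0.54377298 -0.25354294  1.70715911  0.16569346  0.9081304
 -0.20904637] [ 0.20032614 -0.47725463 -1.3029751 ]
```

The block is held: the opening reads 55.6 mm at 32 N. Now I carry it above the jig and look.

>>> arm_command(
  rows=[
    [[40,-0.05,0.4,0.4,0.8],[40,-0.08,0.7,0.3,0.9],[40,-0.09,0.8,0.3,0.9],[40,-0.1,0.8,0,0.9],[40,-0.1,0.8,0,0.9],[40,-0.1,0.8,0,0.9],[40,-0.1,0.7,0,0.9],[40,-0.08,0.5,0,0.9],[40,-0.05,0.3,0,0.7],[40,0,0,0,0]],
  ],
)

```text
t: 5.15
eef_pos: [0.5349, 0.0681, 0.1874]
tool_rot: [-0.0, 0.633, 0.774, -0.0]
contact_force: [0.2, -0.1, -1.7]
gripper_width: 0.65
grasp_force: 32.1
```

```bash
python3 - <<'E'
from h import *
import pickle
p,a,o=pose(); P=cams.camera_params("wrist"); im=cams.read_camera("wrist"); cv2.imwrite("pics/w2.png",im[...,::-1])
pickle.dump(P,open("w2.pkl","wb"))
print(p,np.degrees(a),o["q"]);
E
```

```text
[0.53493231 0.06809836 0.18740947] 11.423575339868595 [ 0.18557182  0.3516417  -0.52316183  1.89749768  0.21339238  0.94747605
 -0.23717792]
```

View pics/w2.png

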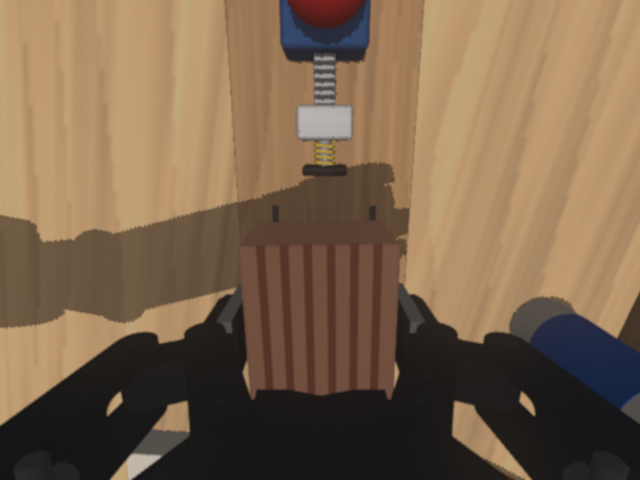

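The view shows the pad top at (303–347, 165–175), the carriage at (324,122), the board edges near columns 230 and 420, and the held block's rear top edge at row 245. Next I get the jig frame and the block's offset from these.

```bash
python3 - <<'E'
from h import *
import pickle
P=pickle.load(open("w2.pkl","rb")); im=cv2.imread("pics/w2.png")[...,::-1].copy()
g=im.astype(int)
for v in (80,120,150):   # board edges
    row=cv2.GaussianBlur(im,(5,5),0)[v].astype(int).sum(1); d=np.abs(row[4:]-row[:-4]); 
    print(v,"L",205+np.argmax(d[203:258]),"R",395+np.argmax(d[393:440]))
print("col pad",[tuple(g[v,312]) for v in range(160,182)])
print("col blk",[tuple(g[v,320]) for v in range(238,252)])
p=np.array([.5349,.0681,.1874])
th=np.radians(101.3); Y=np.array([np.cos(th),np.sin(th)]); X=np.array([Y[1],-Y[0]])
K=np.array([.5035,.2325])
def J(q): return np.c_[(q[:,:2]-K)@X,(q[:,:2]-K)@Y+.115]
print("pad",J(ray(P,[[303,175],[347,175]],.054)),J(ray(P,[[303,165],[347,165]],.054)))
print("blk",J(ray(P,[[242,245],[398,245]],.1874+.0315)), "tcp",J(p[None]))
print("carr",J(ray(P,[[298,105],[351,105],[352,138],[298,138]],.053)))
print("gear",J(ray(P,[[281,47],[369,47]],.06)))
L=J(ray(P,[[229,20],[237,170]],.018));R=J(ray(P,[[423,20],[412,170]],.018));print(L,R)
E
```

```text
80 L 228 R 419
120 L 231 R 416
150 L 233 R 414
col pad [(np.int64(157), np.int64(121), np.int64(85)), (np.int64(156), np.int64(120), np.int64(84)), (np.int64(155), np.int64(119), np.int64(85)), (np.int64(140), np.int64(108), np.int64(77)), (np.int64(100), np.int64(77), np.int64(57)), (np.int64(57), np.int64(45), np.int64(35)), (np.int64(45), np.int64(38), np.int64(34)), (np.int64(47), np.int64(41), np.int64(38)), (np.int64(52), np.int64(47), np.int64(44)), (np.int64(54), np.int64(49), np.int64(46)), (np.int64(54), np.int64(49), np.int64(46)), (np.int64(52), np.int64(47), np.int64(44)), (np.int64(50), np.int64(45), np.int64(42)), (np.int64(48), np.int64(42), np.int64(39)), (np.int64(53), np.int64(44), np.int64(37)), (np.int64(84), np.int64(66), np.int64(50)), (np.int64(118), np.int64(91), np.int64(66)), (np.int64(125), np.int64(97), np.int64(70)), (np.int64(107), np.int64(83), np.int64(61)), (np.int64(92), np.int64(72), np.int64(53)), (np.int64(90), np.int64(71), np.int64(51)), (np.int64(90), np.int64(70), np.int64(52))]
col blk [(np.int64(89), np.int64(63), np.int64(50)), (np.int64(8
[... 356 characters left out ...]
), np.int64(78), np.int64(62)), (np.int64(110), np.int64(78), np.int64(62)), (np.int64(112), np.int64(79), np.int64(63)), (np.int64(112), np.int64(79), np.int64(63)), (np.int64(112), np.int64(79), np.int64(63))]
pad [[-0.01542824 -0.00728729]
 [ 0.01956721 -0.00727367]] [[-0.01532681  0.00049377]
 [ 0.01940544  0.0005074 ]]
blk [[-0.0279831  -0.01748806]
 [ 0.02457612 -0.01746887]] tcp [[-0.00142225 -0.05236576]]
carr [[-0.0185868   0.04493696]
 [ 0.02158872  0.04495346]
 [ 0.02293762  0.02096823]
 [-0.01899168  0.02095142]]
gear [[-0.02956238  0.08266684]
 [ 0.03284954  0.0826935 ]]
[[-0.07519053  0.11280164]
 [-0.07631251 -0.00574461]] [[ 0.08094141  0.11286944]
 [ 0.08047701 -0.00568334]]
```

The block sits centred on the TCP, the pad face is at jig y of about -0.007, and the fence face is near -0.100 by the top view. I shift 4 mm in jig x, lower to 1 mm above the board and release.

>>> arm_command(
  rows=[
    [[40,0.06,0.01,-0.3,0],[40,0,0,-0.6,0],[40,0,0,-0.6,0],[40,0,0,-0.5,0],[40,0,0,-0.3,0],[40,0,0,-0.2,0],[40,0,0,-0.1,0],[40,0,0,-0.05,0],[40,0,0,-0.02,0],[40,0,0,0,0]],
  ],
)

```text
t: 6.45
eef_pos: [0.539, 0.0682, 0.0278]
tool_rot: [0.0, 0.634, 0.773, 0.0]
contact_force: [-0.6, -0.4, -1.1]
gripper_width: 0.649
grasp_force: 32.2
```

>>> arm_command(
  rows=[
    [[40,0,0,-0.02,0],[40,0,0,0,0],[62,0,0,0,0],[70,0,0,0,0],[85,0,0,0,0],[85,0,0,0,0],[85,0,0,0.1,0],[85,0,0,0.3,0],[85,0,0,0.7,0],[85,0,0,0.7,0]],
  ],
)

```text
t: 7.7
eef_pos: [0.5386, 0.0683, 0.1364]
tool_rot: [0.0, 0.634, 0.773, 0.0]
contact_force: [0.6, -0.6, 0.2]
gripper_width: 0.995
grasp_force: 0.0
```

>>> arm_command(
  rows=[
    [[85,0,0,0.8,0],[85,0,-0.4,0.6,0],[85,0,-0.5,0.4,0],[85,0,-0.4,0,0],[85,0,0,0,0],[85,0,0,0,0],[85,0,0,0,0],[85,0,0,0,0],[85,0,0,0,0],[85,0,0,0,0]],
  ],
)

```text
t: 8.95
eef_pos: [0.5386, -0.0097, 0.242]
tool_rot: [-0.0, 0.634, 0.774, -0.0]
contact_force: [-0.2, 0.4, -0.8]
gripper_width: 0.999
grasp_force: 0.0
```

```bash
python3 - <<'E'
from h import *
import pickle
p,a,o=pose(); P=cams.camera_params("wrist"); im=cams.read_camera("wrist"); cv2.imwrite("pics/w3.png",im[...,::-1])
pickle.dump(P,open("w3.pkl","wb"))
print(p,np.degrees(a),o["q"]);
E
```

```text
[ 0.53862105 -0.00967885  0.2420067 ] 11.341292543150304 [ 0.3304382   0.28649143 -0.51369874  1.84184893  0.16020891  1.05430573
 -0.04735648]
```

View pics/w3.png

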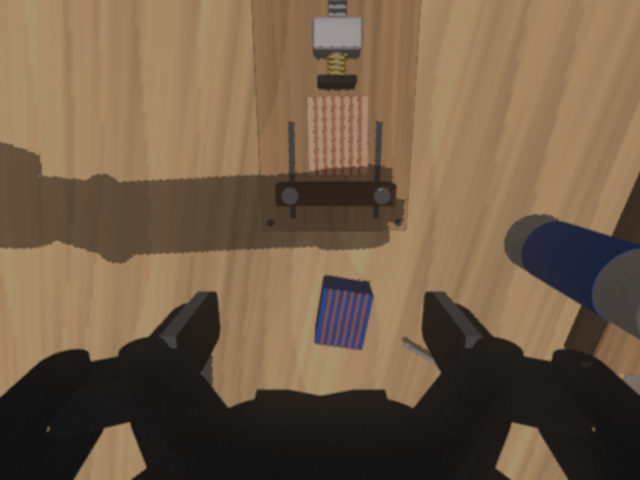

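The block lies square between the fence (row ~183) and the pad (rows 75–88), and its top spans (307–368, 97–175). Next I measure the gaps along one column and the spring length.

```bash
python3 - <<'E'
from h import *
import pickle
P=pickle.load(open("w3.pkl","rb")); im=cv2.imread("pics/w3.png")[...,::-1].copy()
g=im.sum(2)
print("pad 323-333",[(v,int(g[v,322:328].mean())) for v in range(70,102)])
print("fence 330-345",[(v,int(g[v,325:350].mean())) for v in range(168,212)])
print("carr",[(v,int(g[v,318:326].mean())) for v in range(8,62,2)])
th=np.radians(101.3); Y=np.array([np.cos(th),np.sin(th)]); X=np.array([Y[1],-Y[0]]); K=np.array([.5035,.2325])
J=lambda q: np.c_[(q[:,:2]-K)@X,(q[:,:2]-K)@Y+.115]*1000
for n,px,z in (("padtop",[[318,76],[356,76],[337,82],[337,84],[337,88]],.054),("blk",[[307,97],[368,97],[307,175],[368,175]],.058),("fence",[[337,183],[337,207],[276,183],[396,183]],.048),("board",[[254,30],[420,30],[262,215],[407,215]],.018),("carr",[[314,16],[361,16],[314,50],[361,50]],.053)): print(n,J(ray(P,px,z)).round(1).tolist())
print(J(P["extrinsics"][None,:3,3]))
E
```

```text
pad 323-333 [(70, 317), (71, 319), (72, 311), (73, 290), (74, 236), (75, 165), (76, 129), (77, 133), (78, 133), (79, 135), (80, 134), (81, 129), (82, 119), (83, 108), (84, 101), (85, 100), (86, 99), (87, 103), (88, 130), (89, 190), (90, 256), (91, 304), (92, 321), (93, 322), (94, 322), (95, 321), (96, 329), (97, 345), (98, 354), (99, 359), (100, 364), (101, 365)]
fence 330-345 [(168, 243), (169, 214), (170, 209), (171, 208), (172, 209), (173, 204), (174, 192), (175, 180), (176, 177), (177, 178), (178, 178), (179, 176), (180, 165), (181, 137), (182, 109), (183, 97), (184, 98), (185, 100), (186, 102), (187, 102), (188, 103), (189, 104), (190, 103), (191, 102), (192, 103), (193, 102), (194, 103), (195, 102), (196, 102), (197, 103), (198, 104), (199, 105), (200, 105), (201, 105), (202, 104), (203, 104), (204, 105), (205, 120), (206, 149), (207, 168), (208, 173), (209, 173), (210, 173), (211, 173)]
carr [(8, 318), (10, 317), (12, 318), (14, 320), (16, 342), (18, 395), (20, 436), (22, 444), (24, 450), (26, 454), (28, 454), (30, 454), (32, 452), (34, 451), (36, 449), (38, 453), (40, 456), (42, 451), (44, 460), (46, 382), (48, 307), (50, 196), (52, 172), (54, 171), (56, 170), (58, 221), (60, 304)]
padtop [[-15.2, -2.1], [18.5, -2.1], [1.7, -7.0], [1.7, -8.6], [1.8, -11.9]]
blk [[-25.0, -19.9], [29.2, -20.0], [-25.8, -88.3], [31.7, -88.3]]
fence [[3.0, -96.8], [3.3, -120.4], [-56.5, -96.7], [60.6, -96.8]]
board [[-76.3, 44.8], [81.8, 44.6], [-76.9, -134.4], [81.2, -134.5]]
carr [[-18.5, 45.1], [21.6, 45.0], [-18.6, 18.9], [22.4, 18.9]]
[[-13.12197546 -62.47215721]]
```

The pad-to-fence gap is about 92 mm, so there is about 22 mm of free travel plus 8.7 mm of squeeze, or roughly 2.55 rad. I move over the knob, pre-turning counter-clockwise, and measure the ball.

>>> arm_command(
  rows=[
    [[85,-0.05,0.4,0,1],[85,-0.07,0.5,0,1],[85,-0.07,0.5,0,1],[85,-0.07,0.5,0,1],[85,-0.07,0.5,0,1],[85,-0.07,0.5,0,1],[85,-0.07,0.5,0,1],[85,-0.05,0.45,0,1],[85,-0.04,0.2,0,1],[85,0,0,0,1]],
  ],
)

```text
t: 10.25
eef_pos: [0.5044, 0.2357, 0.2422]
tool_rot: [-0.0, 0.279, 0.96, 0.0]
contact_force: [-0.1, 0.4, 0.3]
gripper_width: 0.992
grasp_force: 0.0
```

```bash
cat > knob.py <<'E'
from h import *
import sys
p,a,o=pose(); P=cams.camera_params("wrist"); im=cams.read_camera("wrist"); cv2.imwrite(sys.argv[1],im[...,::-1])
print(p,np.degrees(a),o["q"])
c=blobs(mask(im,(0,170,20),(8,255,255))|mask(im,(172,170,20),(180,255,255)))[0]
(u,v),r=cv2.minEnclosingCircle(c); M=cv2.moments(c); print(u,v,r,M["m10"]/M["m00"],M["m01"]/M["m00"],ray(P,(u,v),.095), "exp r",.027*341.27/np.linalg.norm(P["extrinsics"][:3,3]-[.505,.233,.095]))
Pt=cams.camera_params("top"); it=cams.read_camera("top"); c=blobs(mask(it,(0,170,20),(8,255,255))|mask(it,(172,170,20),(180,255,255)))
for k in c[:3]: (u,v),r=cv2.minEnclosingCircle(k); print("top",u,v,r,ray(Pt,(u,v),.095))
E
python3 knob.py pics/w4.png
```

```text
[0.50436604 0.23567134 0.24217881] 57.607907654705286 [ 0.0545812   0.36555451 -0.75530948  1.79047305  0.27845607  1.09502596
  0.20866052]
314.7327575683594 229.68319702148438 28.763015747070312 313.48441785091 228.04795146679962 [[0.50444777 0.23013307 0.095     ]] exp r 31.00569281178094
top 237.90243530273438 263.95123291015625 9.325502395629883 [[0.50471479 0.23029561 0.095     ]]
top 627.0 197.5 12.816105842590332 [[ 0.6845311 -0.820295   0.095    ]]
```

>>> arm_command(
  rows=[
    [[85,0,-0.05,0,1],[85,0,-0.03,0,1],[85,0,0,0,1],[85,0,0,0,1],[85,0,0,0,1],[85,0,0,0,1],[85,0,0,0,0],[85,0,0,0,0],[85,0,0,0,0],[85,0,0,0,0]],
  ],
)

```text
t: 11.6
eef_pos: [0.505, 0.2283, 0.2421]
tool_rot: [0.0, 0.047, 0.999, -0.0]
contact_force: [0.3, -0.4, -1.3]
gripper_width: 1.001
grasp_force: 0.0
```

```bash
python3 knob.py pics/w5.png; python3 - <<'E'
from h import *
im=cv2.imread("pics/w5.png")[...,::-1].copy()
cv2.imwrite("pics/w5c.png",cv2.resize(im[170:290,240:400],None,fx=4,fy=4)[...,::-1])
E
```

```text
[0.50502931 0.2283334  0.24211905] 84.62910984116033 [ 0.13685945  0.38710004 -0.85052213  1.79187611  0.32266843  1.10850571
  0.65363203]
321.0 224.5 28.04024887084961 319.70492365757417 223.50531823640418 [[0.50389967 0.2293773  0.095     ]] exp r 31.067804981441217
top 627.0 197.0 12.649210929870605 [[ 0.68589792 -0.82037421  0.095     ]]
```

View pics/w5c.png

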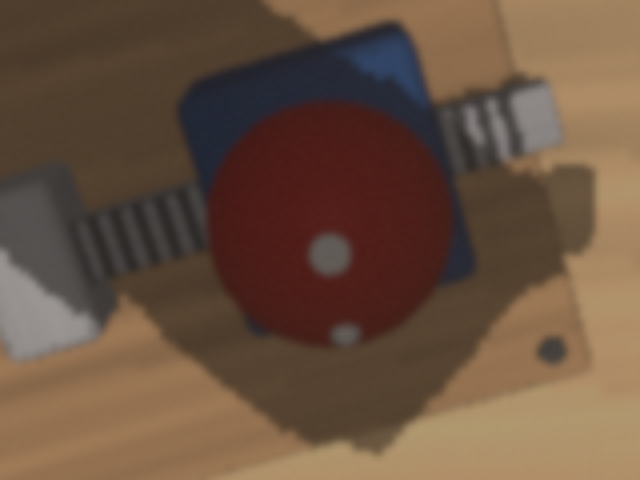

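The ball's outline in the crop runs from columns 207 to 453 and rows 98 to 348, so its centre is at pixel (322.5, 225.8), or about (0.505, 0.2307). I go down to centre height and grip.

>>> arm_command(
  rows=[
    [[85,0,0.04,-0.3,0],[85,0,0,-0.6,0],[85,0,0,-0.6,0],[85,0,0,-0.5,0],[85,0,0,-0.4,0],[85,0,0,-0.27,0],[85,0,0,-0.2,0],[85,0,0,0,0],[85,0,0,0,0],[70,0,0,0,0]],
  ],
  newtons=35,
)

```text
t: 12.95
eef_pos: [0.5056, 0.231, 0.0707]
tool_rot: [0.001, 0.047, 0.999, 0.0]
contact_force: [0.7, 0.6, -1.0]
gripper_width: 0.825
grasp_force: 0.0
```

>>> arm_command(
  rows=[
    [[40,0,0,0,0],[40,0,0,0,0],[40,0,0,0,0],[40,0,0,0,0],[40,0,0,0,0],[40,0,0,0,0],[40,0,0,0,0],[40,0,0,0,-0.5],[40,0,0,0,-0.5],[40,0,0,0,-0.5]],
  ],
  newtons=35,
)

```text
t: 14.2
eef_pos: [0.5053, 0.2296, 0.0707]
tool_rot: [0.0, 0.107, 0.994, -0.001]
contact_force: [-1.4, -5.1, 6.9]
gripper_width: 0.615
grasp_force: 35.3
```

```bash
cat > s.py <<'E'
from h import *
p,a,o=pose();print(p.round(4),"yaw",a.round(4),"w",o["gripper_width"]*85.4,o["grasp_force"],"F",o["contact_force"].round(2),"T",o["torque"].round(3),"q",o["q"].round(2))
E
python3 s.py
```

```text
[0.5053 0.2296 0.0707] yaw 1.3562 w 52.524382544628594 35.3285014629364 F [-1.37 -5.07  6.93] T [-0.703  0.333  0.288] q [-0.01  0.59 -0.69  1.94  0.52  0.8   0.37]
```

The opening reads 52.5 mm on a 54 mm ball and the tool is pushed up, so the grip is above the equator. I open, drop 5 mm and regrip.

>>> arm_command(
  rows=[
    [[75,0,0,0,0],[75,0,-0.02,-0.04,0],[75,0,0,-0.04,0],[60,0,0,0,0],[40,0,0,0,0],[40,0,0,0,0],[40,0,0,0,0],[40,0,0,0,0],[40,0,0,0,0],[40,0,0,0,0]],
  ],
  newtons=35,
)

```text
t: 15.45
eef_pos: [0.505, 0.2296, 0.0652]
tool_rot: [-0.0, 0.106, 0.994, 0.0]
contact_force: [-1.2, 0.7, 2.4]
gripper_width: 0.616
grasp_force: 36.4
```

```bash
python3 s.py
```

```text
[0.505  0.2296 0.0652] yaw 1.3577 w 52.57687538861612 36.37591302394867 F [-1.17  0.68  2.37] T [0.116 0.281 0.008] q [-0.01  0.6  -0.69  1.94  0.52  0.79  0.36]
```

The grip is better now, with forces near zero. I turn clockwise.

>>> arm_command(
  rows=[
    [[40,0,0,0,-1],[40,0,0,0,-1],[40,0,0,0,-1],[40,0,0,0,-1],[40,0,0,0,-1],[40,0,0,0,-1],[40,0,0,0,-1],[40,0,0,0,-1],[40,0,0,0,-1],[40,0,0,0,-1]],
  ],
)

```text
t: 16.7
eef_pos: [0.5051, 0.2298, 0.0652]
tool_rot: [0.0, 0.486, 0.874, 0.0]
contact_force: [-1.2, 0.8, 1.4]
gripper_width: 0.612
grasp_force: 36.4
```

```bash
python3 s.py; python3 - <<'E'
from h import *
im=cams.read_camera("top"); it=cv2.imread("pics/top0.png")[...,::-1]
f=lambda i:cv2.resize(i[225:295,205:345],None,fx=4,fy=4,interpolation=cv2.INTER_CUBIC)
cv2.imwrite("pics/t1.png",np.vstack([f(it),f(im)])[...,::-1])
E
```

```text
[0.5051 0.2298 0.0652] yaw 0.5562 w 52.24696139231751 36.37436807155609 F [-1.21  0.82  1.45] T [0.152 0.126 0.313] q [-0.15  0.55 -0.5   1.95  0.38  0.74 -0.32]
```

View pics/t1.png

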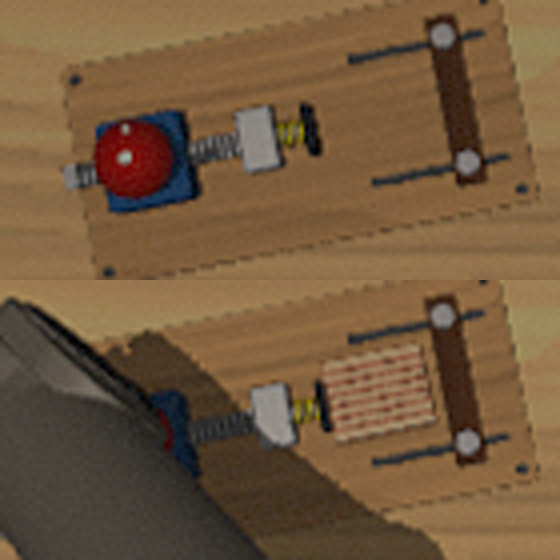

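The carriage has moved about 11 mm and the pad has just met the block, with a turning torque of 0.31 N m as expected. I carry on.

>>> arm_command(
  rows=[
    [[40,0,0,0,-1],[40,0,0,0,-1],[40,0,0,0,-1],[40,0,0,0,-1],[40,0,0,0,-1],[40,0,0,0,-1],[40,0,0,0,-1],[40,0,0,0,-1],[40,0,0,0,-1],[40,0,0,0,-1]],
  ],
)

```text
t: 18.0
eef_pos: [0.5053, 0.2299, 0.0652]
tool_rot: [0.0, 0.787, 0.616, 0.0]
contact_force: [-0.6, 1.1, 0.8]
gripper_width: 0.61
grasp_force: 36.5
```

```bash
cat > t.py <<'E'
from h import *
import sys
im=cams.read_camera("top"); th=np.radians(101.3); Y=np.array([np.cos(th),np.sin(th)]); X=np.array([Y[1],-Y[0]]); K=np.array([.5057,.2303])
P=cams.camera_params("top"); s=np.arange(-120,75,1.5)/1000
def prof(x,z):
    q=np.c_[K+np.outer(s-.115,Y)+x*X,np.full(len(s),z)]; uv=proj(P,q).astype(np.float32)
    return cv2.remap(im,uv[:,None,0],uv[:,None,1],cv2.INTER_LINEAR)[:,0].astype(int)
a=np.mean([prof(x,.054) for x in (-.012,-.006,0,.006,.012)],0)
for k in range(len(s)): print(round(s[k]*1000,1),a[k].astype(int).tolist(),end="; " if k%5 else "\n")
cv2.imwrite(sys.argv[1],cv2.resize(im[225:295,205:345],None,fx=4,fy=4,interpolation=cv2.INTER_CUBIC)[...,::-1])
E
python3 s.py; python3 t.py pics/t2.png
```

```text
[0.5053 0.2299 0.0652] yaw -0.2426 w 52.123545257322455 36.497358083724976 F [-0.61  1.1   0.81] T [ 0.188 -0.022  0.336] q [-0.3   0.52 -0.3   1.96  0.23  0.7  -0.99]
-120.0 [132, 98, 62]
-118.5 [122, 91, 57]; -117.0 [97, 71, 45]; -115.5 [78, 54, 34]; -114.0 [67, 42, 25]; -112.5 [62, 36, 20]
-111.0 [64, 37, 20]; -109.5 [65, 38, 22]; -108.0 [65, 39, 24]; -106.5 [64, 39, 24]; -105.0 [62, 38, 23]
-103.5 [61, 38, 24]; -102.0 [61, 37, 22]; -100.5 [60, 35, 19]; -99.0 [59, 34, 20]; -97.5 [57, 32, 19]
-96.0 [61, 33, 21]; -94.5 [90, 58, 40]; -93.0 [128, 93, 68]; -91.5 [146, 109, 81]; -90.0 [152, 113, 84]
-88.5 [149, 110, 82]; -87.0 [142, 103, 76]; -85.5 [139, 99, 73]; -84.0 [140, 102, 74]; -82.5 [145, 106, 78]
-81.0 [147, 109, 81]; -79.5 [149, 111, 83]; -78.0 [148, 110, 81]; -76.5 [143, 104, 77]; -75.0 [140, 101, 74]
-73.5 [140, 102, 75]; -72.0 [143, 104, 76]; -70.5 [145, 106, 77]; -69.0 [145, 106, 78]; -67.5 [144, 105, 78]
-66.0 [142, 105, 77]; -64.5 [144, 106, 78]; -63.0 [148, 109, 80]; -61.5 [151, 111, 82]; -60.0 [150, 111, 82]
-58.5 [146, 107, 78]; -57.0 [141, 103, 75]; -55.5 [139, 100, 
[... 1050 characters left out ...]
21.0 [149, 143, 138]; 22.5 [149, 144, 138]
24.0 [149, 144, 139]; 25.5 [138, 134, 129]; 27.0 [117, 111, 104]; 28.5 [107, 96, 86]; 30.0 [108, 93, 79]
31.5 [102, 86, 69]; 33.0 [96, 80, 63]; 34.5 [104, 87, 70]; 36.0 [114, 96, 79]; 37.5 [109, 92, 74]
39.0 [98, 82, 66]; 40.5 [100, 84, 70]; 42.0 [105, 90, 77]; 43.5 [100, 86, 72]; 45.0 [90, 77, 63]
46.5 [89, 75, 61]; 48.0 [94, 79, 63]; 49.5 [91, 76, 61]; 51.0 [80, 67, 54]; 52.5 [71, 60, 49]
54.0 [67, 58, 49]; 55.5 [60, 52, 44]; 57.0 [55, 47, 40]; 58.5 [57, 49, 41]; 60.0 [61, 52, 44]
61.5 [58, 49, 40]; 63.0 [55, 46, 37]; 64.5 [58, 49, 40]; 66.0 [60, 50, 43]; 67.5 [56, 47, 40]
69.0 [55, 47, 38]; 70.5 [60, 50, 41]; 72.0 [62, 52, 44]; 73.5 [59, 50, 41];
```

View pics/t2.png

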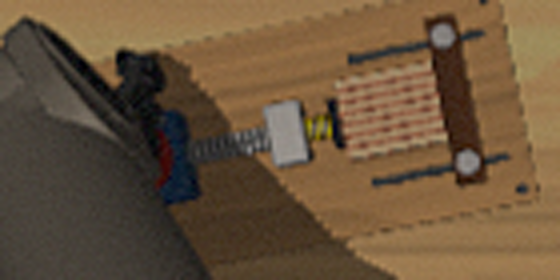

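The block appears to be at or almost at the fence. As a reference, I run the same profile on the first top picture for the free spring length.

```bash
cat > sp.py <<'E'
from h import *
th=np.radians(101.3); Y=np.array([np.cos(th),np.sin(th)]); X=np.array([Y[1],-Y[0]]); K=np.array([.5057,.2303])
P=cams.camera_params("top"); s=np.arange(-60,60,.5)/1000
def spring(im):
    "carriage front edge, pad back edge and carriage back edge along jig y, mm"
    def prof(xs):
        r=[]
        for x in xs:
            q=np.c_[K+np.outer(s-.115,Y)+x*X,np.full(len(s),.054)]; uv=proj(P,q).astype(np.float32)
            r.append(cv2.remap(im,uv[:,None,0],uv[:,None,1],cv2.INTER_LINEAR)[:,0].astype(float))
        return np.mean(r,0)
    c=prof(np.arange(-14,15,2)/1000); y=s*1000
    k=c.min(1)                      # blue channel: aluminium high, wood, pad and spring low
    on=y[c[:,2]>95]; yel=prof(np.arange(-4,5,1)/1000); d=yel[:,0]-yel[:,2]
    dark=y[prof(np.arange(-4,5,1)/1000).sum(1)<170]; dark=dark[(dark<on.min())&(dark>on.min()-45)]
    return "carriage",on.min(),on.max(),"dark",dark.min(),dark.max(),"centroid of dark",dark.mean()
if __name__=="__main__":
    print(spring(cv2.imread("pics/top0.png")[...,::-1].copy())); im=cams.read_camera("top"); print(spring(im))
E
python3 sp.py
```

```text
('carriage', np.float64(24.5), np.float64(47.5), 'dark', np.float64(-7.0), np.float64(2.5), 'centroid of dark', np.float64(-2.25))
('carriage', np.float64(3.5), np.float64(27.5), 'dark', np.float64(-23.0), np.float64(-16.5), 'centroid of dark', np.float64(-19.75))
```

The carriage has travelled 20.5 mm and the pad about 19 mm. With the torque rise, the spring is now squeezed about 1–2 mm. I add 0.48 rad more and check.

>>> arm_command(
  rows=[
    [[40,0,0,0,-1],[40,0,0,0,-1],[40,0,0,0,-1],[40,0,0,0,-1],[40,0,0,0,-1],[40,0,0,0,-1],[40,0,0,0,0],[40,0,0,0,0],[40,0,0,0,0],[40,0,0,0,0]],
  ],
)

```text
t: 19.35
eef_pos: [0.5054, 0.2298, 0.0652]
tool_rot: [-0.0, 0.911, 0.412, 0.0]
contact_force: [1.8, 2.8, -0.8]
gripper_width: 0.616
grasp_force: 36.6
```

```bash
python3 s.py; python3 sp.py
```

```text
[0.5054 0.2298 0.0652] yaw -0.7215 w 52.603003510553634 36.58048868179321 F [ 1.79  2.83 -0.76] T [ 0.381 -0.475  0.046] q [-0.39  0.5  -0.18  1.97  0.14  0.68 -1.39]
('carriage', np.float64(24.5), np.float64(47.5), 'dark', np.float64(-7.0), np.float64(2.5), 'centroid of dark', np.float64(-2.25))
('carriage', np.float64(-2.0), np.float64(21.5), 'dark', np.float64(-23.0), np.float64(-16.5), 'centroid of dark', np.float64(-19.75))
```

The pad did not move in that turn while the carriage advanced 5.7 mm, so the block is against the fence and the squeeze is about 7.2 mm (~11 N). I add 0.12 rad, ending the call while still turning so I can read the torque.

>>> arm_command(
  rows=[
    [[40,0,0,0,0],[40,0,0,0,0],[40,0,0,0,0],[40,0,0,0,0],[40,0,0,0,0],[40,0,0,0,0],[40,0,0,0,0],[40,0,0,0,-0.5],[40,0,0,0,-0.5],[40,0,0,0,-0.5]],
  ],
)

```text
t: 20.65
eef_pos: [0.5054, 0.2297, 0.0652]
tool_rot: [0.0, 0.934, 0.356, 0.0]
contact_force: [4.1, 3.0, -1.7]
gripper_width: 0.613
grasp_force: 36.7
```

```bash
python3 s.py; python3 sp.py
```

```text
[0.5054 0.2297 0.0652] yaw -0.8427 w 52.332263803437215 36.72680139541626 F [ 4.14  2.99 -1.72] T [ 0.581 -0.816  0.459] q [-0.42  0.5  -0.15  1.97  0.12  0.68 -1.49]
('carriage', np.float64(24.5), np.float64(47.5), 'dark', np.float64(-7.0), np.float64(2.5), 'centroid of dark', np.float64(-2.25))
('carriage', np.float64(-3.5), np.float64(20.0), 'dark', np.float64(-23.0), np.float64(-17.0), 'centroid of dark', np.float64(-20.0))
```

The torque of 0.46 N m implies 12–15 N and the image implies about 13 N. I release, rise clear and verify.

>>> arm_command(
  rows=[
    [[60,0,0,0,0],[70,0,0,0,0],[85,0,0,0,0],[85,0,0,0,0],[85,0,0,0,0],[85,0,0,0.3,0],[85,0,0,0.6,0],[85,0,0,0.7,0],[85,0,0,0.7,0],[85,0,0,0.5,0]],
  ],
)

```text
t: 21.95
eef_pos: [0.5055, 0.2298, 0.2367]
tool_rot: [-0.0, 0.934, 0.356, 0.002]
contact_force: [-0.1, -0.4, -0.4]
gripper_width: 0.999
grasp_force: 0.0
```

>>> arm_command(
  rows=[
    [[85,0,0,0,1],[85,0,-0.5,0,1],[85,0,-0.7,0,1],[85,0,-0.7,0,1],[85,0,-0.7,0,1],[85,0,-0.6,0,1],[85,0,-0.4,0,1],[85,0,0,0,1],[85,0,0,0,1],[85,0,0,0,0]],
  ],
)

```text
t: 23.2
eef_pos: [0.5051, 0.0135, 0.2342]
tool_rot: [0.0, 0.749, 0.662, 0.001]
contact_force: [1.1, -0.3, -0.1]
gripper_width: 0.991
grasp_force: 0.0
```

```bash
python3 s.py; python3 sp.py; python3 - <<'E'
from h import *
a=cams.read_camera("wrist"); cv2.imwrite("pics/end.png",a[...,::-1])
E
```

```text
[0.5051 0.0135 0.2342] yaw -0.1233 w 84.66828077459482 0.0 F [ 1.1  -0.3  -0.11] T [ 0.003  0.013 -0.016] q [-0.01  0.2  -0.17  1.94  0.04  1.   -0.31]
('carriage', np.float64(24.5), np.float64(47.5), 'dark', np.float64(-7.0), np.float64(2.5), 'centroid of dark', np.float64(-2.25))
('carriage', np.float64(3.5), np.float64(20.0), 'dark', np.float64(-33.0), np.float64(1.5), 'centroid of dark', np.float64(-19.75))
```

View pics/end.png

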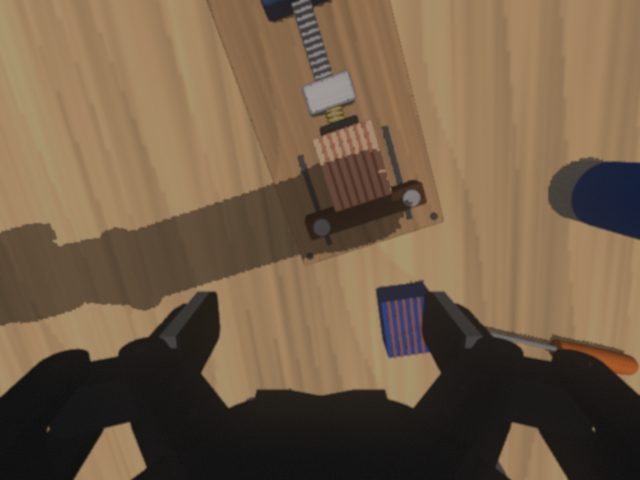

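The block sits square against the fence at about (350,165), the spring is about half squeezed, and the carriage's rear edge is still at 20.0 mm after release. The gripper is clear, so I hand in.

```bash
python3 -c "
from station import job
print(job.hand_in())"
```

```text
the job is handed in; nothing more can be done
None
```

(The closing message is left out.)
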